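# Lock the sample carousel for loading

## Robot

A 6-joint arm with a two-finger parallel gripper is mounted at the origin on the work surface. World frame = base frame: x ahead of the robot, y to its left, z up, the work surface at z = 0. Lengths are in mm, angles in degrees, forces in N, time in s.
With the tool pointing down it reaches from about 300 to 850 mm from the base axis. Payload 4.2 kg.
Tool frame: the origin (TCP) lies midway between the tips of the shut fingers; the grasp point (between the pads) lies 19 mm behind it; x points along the fingers, z is the direction in which the jaws open and shut, and the axes are right-handed (so a half turn about x gives the same grasp; the last joint's range is limited). The gripper opens to 91 mm and grips with 3 to 60 N. Pads are 32 mm wide; open, the fingers measure 118 mm over their backs; the gripper's body (76 mm by 178 mm) begins 60 mm behind the grasp point.
Start: joints at [71.161, 18.312, 89.639, -0, 72.044, -1.146], TCP at [174.754, 547.818, 213.976] pointing down, gripper open.
Joint ranges: [-177.97, 177.97], [-48.28, 115.42], [12.27, 149.76], [-77.06, 257.06], [2.81, 150.46], [-146.56, 146.56]. Speed limits (degrees/s): [147.25, 147.25, 180, 180, 180, 180].

## Interface

Orientations are given as [roll, pitch, yaw] about the fixed x, y, z axes, in that order (R = Rz(yaw) Ry(pitch) Rx(roll)).
In Python, from workcell import env gives the robot as it stands.
- The arm moves only by the tool send_rows, never from a script. Its argument "commands" is a list that holds one entry, the list of rows, each a list of 6 numbers: the shift along the tool's x, y, z normalised to -1 to 1, where 1 is 0.1 m, then the turn, a rotation vector about the tool's x, y, z normalised to -1 to 1, where 1 is 2 pi rad. In form: [[[x, y, z, wx, wy, wz], ...]]. A call has 1 to 20 rows; each row is the pose to reach, as a shift and turn from the pose commanded when the call began, along the tool's axes at that moment, turning the shorter way round; what a row does not reach only later rows make up. A row lasts 1/8 s, in which the tool goes at most 62.5 mm and 10.7 degrees, less where a joint would pass 70% of its speed; a pose out of reach is approached as far as the arm can. A call with a number of a shift or a turn outside -1 to 1 is refused whole. A call with a gripper value outside its range is refused whole. "jaw" is the closure, from -1 (fully open) to 1 (shut), so that 0 is half open, set as the call begins (left out, the last holds). The fingers move at their own pace and stop on an object; "force" is the grip in N (left out, the last holds). Time passes only in rows, so rows that repeat a pose let the fingers close. It gives the time, the measured TCP pose, the force and the opening at its end, in the units of the state.
- env.state(): the state, without advancing time (a new reading comes with each control period).
- env.grab_frame(name): name is "scene" or "top"; returns (picture, depth): 480x640x3 uint8, red, green, blue; 480x640 float32, mm along the optical axis (not along the pixel's ray), 0 where there is no reading.
- env.get_calibration(name): a dict with "mtx" (3x3 intrinsics, pixels), "camera_from_world" (4x4, takes a point from world to camera coordinates). Camera axes: x right, y up, looking along -z (the intrinsics and any distortion apply to the point x, -y, -z); pixel columns grow to the right and rows downward; lengths in mm; the calibration is good to about 2 mm. A picture is of the moment at which its call begins. get_calibration takes no time and is no camera call.
- env.job_done(): hands the job in, once; it reports no verdict.
The state is a dict: "time_s": time; "qpos": joint angles; "qvel": joint speeds; "effort": joint torques, N m; "ee_pos": TCP position; "ee_rot": TCP orientation; "force": force on the tool from outside, world axes, zero at the start; "torque": the same for the moment, N m; "gripper_width": finger opening in mm.
Only numpy, scipy, OpenCV 4.12 (cv2) and the standard library are available. Lean on these libraries where they do the work, as an engineer would, in place of code of your own. Each camera call takes 0.05 s, during which the arm holds its last target.

## Task

Lock the empty tube carousel so that it can be loaded: push it round by one of its two orange finger posts until either of the two slots in its metal rim faces the locking bolt, then push the bolt by its red tab into that slot, fully home, with the tab up against the bolt's guide. Only push with the fingertips, gently: do not grip, lift or force anything, and leave the tubes, bottles and other things on the bench and the unit where they stand.

Things in the scene. Friction and masses are not known exactly. Their poses are not given: they have to be found in the camera images.
- unit: White bench-top tube carousel unit, fixed to the bench: flat housing 250 mm wide (its x), 410 mm long (its y, -215 to +195 mm), top 45 mm above the bench. Origin on the bench directly below the carousel's upright axis; z up. Its +y end carries a cream control panel 24 mm higher (y 125 to 187 mm), its -y end the locking bolt, along the line x = 0.
- carousel (a joint): Carousel angle (rad) about its upright axis, growing anticlockwise seen from above. 0: slot A faces the bolt; pi: slot B does. Starts between 0.5 and 2.64. It turns both ways without end; friction (0.12 N m, 2 N at a post) keeps it where it is left. The bolt's round nose enters, and centres, a slot that is up to about 0.07 rad off; elsewhere the rim blocks it.
- bolt (a joint): Travel (m) of the locking bolt toward the carousel axis (the unit's +y): 0 fully drawn, 0.036 fully home with its tab against the guide; starts between 0 and 0.006. Blocked by the rim it stops at about 0.010. Friction (about 2 N) holds it where it is left. Steel bar 14 mm wide, 9.5 mm high, with a round nose.
- slot_a (a point): Middle of the mouth of slot A, 105 mm from the axis, 55 mm above the bench; turns with the carousel. Slots A and B are cut opposite each other in the rim of a bare aluminium disc of radius 105 mm, 51 to 60 mm above the bench; each is 33 mm deep, 18 mm wide, flaring to 27 mm at its mouth.
- slot_b (a point): Middle of the mouth of slot B, opposite slot A, likewise.
- gate (a point): Fixed point on the unit in line with the bolt, 105 mm from the carousel axis toward the bolt (unit x = 0, y = -105 mm) and 55 mm above the bench: a slot's mouth must come here.
- post_a (a point): Top centre of orange finger post A: upright round post 14 mm thick, 34 mm high above the deck (78 to 112 mm above the bench), 62 mm from the axis, a quarter turn clockwise (seen from above) from slot A; turns with the carousel.
- post_b (a point): Top centre of orange finger post B, opposite post A, the same size.
- bolt_tab (a point): Middle of the top edge of the red push tab's outer face (the face away from the carousel), 93 mm above the bench. The tab is upright, 28 mm wide across the bolt, 10 mm thick, from 51 to 93 mm above the bench; push this face along the unit's +y. At bolt travel 0 this face is 203 mm from the carousel axis. Behind it the housing's top goes on for 12 mm.
- rack: Black tube rack fixed on the bench, 56 by 104 mm, 50 mm high; origin under its centre.
- tube_1: Bystander: blood tube with lilac cap, 12 mm thick (cap 17 mm), 91 mm long, standing in the rack; origin at its foot.
- tube_2: Bystander: a second such tube in the rack.
- tube_3: Bystander: a third such tube in the rack.
- sample_cup: Bystander: small clear cup with yellow lid, 32 mm wide, 35 mm high, standing on the unit's housing beside the bolt, about 85 to 100 mm from the bolt's line; origin under its centre.
- wash_bottle: Bystander: white bottle, 72 mm wide, 170 mm high, on the bench; origin under its centre.
- stain_jar: Bystander: amber jar with black lid, 60 mm wide, 90 mm high, on the bench; origin under its centre.
- slide_box: Bystander: blue slide box, 85 by 160 mm, 35 mm high, lying on the bench; origin under its centre.
- timer: Bystander: white timer, 60 by 75 mm, 22 mm high, lying on the bench; origin under its centre.
- deck (a point): Centre of the carousel, on the top of its blue tube deck, 78 mm above the bench. The deck has a radius of 80 mm, ten empty dark wells, a low steel hub cap (11 mm high, 28 mm wide) and the two orange posts.
- guide (a point): Top centre of the bolt's fixed aluminium guide: a bridge 41 mm wide, 34 mm long, top 68 mm above the bench, at unit y from -157 to -123 mm, on feet 81 mm wide over all.

How it is judged:
By the outcome, as a careful person would: the job done as asked, in the order asked, and still so for the second after the job is handed in, with the robot touching nothing.
It also fails if it takes over 48 s, if anything falls off the work surface, if the arm or the gripper's body presses on something with over 40 N, if the wrist force passes 120 N, or if a joint passes its speed limit or range.

## Working session

There is one attempt and no reset: what is moved stays moved. The work goes in short steps, Python scripts to look and compute and a tool call to move; the robot and the scene stay as the last step left them, time stands still between calls to the robot, and variables do not carry over. Pictures are saved under pics/ and viewed, and the job is handed in when it is done.

Besides the shell and the picture viewer there is one more tool, called after "Request:" as name(argument=value, ...) on one line, values as JSON. send_rows: Moves the arm, as the interface text tells. Its arguments: {"type":"object","properties":{"commands":{"type":"array","items":{"type":"array","items":{"type":"array","items":{"type":"number","minimum":-1,"maximum":1}}}},"jaw":{"type":"number"},"force":{"type":"number"}},"required":["commands"]}

```bash
mkdir -p pics; cat > h.py <<'E'
import numpy as np,cv2
from workcell import env
def grab(n,tag):
    p,d=env.grab_frame(n); cv2.imwrite(f'pics/{tag}.png',cv2.cvtColor(p,cv2.COLOR_RGB2BGR)); np.save(f'pics/{tag}.npy',d); return p,d
def world(n,u,v,d):
    c=env.get_calibration(n);K=np.array(c['mtx']);T=np.array(c['camera_from_world'])
    x=(u-K[0,2])/K[0,0]*d;y=(v-K[1,2])/K[1,1]*d
    P=np.stack([x,-y,-np.asarray(d,float),np.ones_like(x)],-1)
    return (P@np.linalg.inv(T).T)[...,:3]
def cloud(n,d):
    v,u=np.mgrid[0:480,0:640].astype(float); return world(n,u,v,d.astype(float))
def pix(n,P):
    c=env.get_calibration(n);K=np.array(c['mtx']);T=np.array(c['camera_from_world'])
    q=T[:3,:3]@np.array(P,float)+T[:3,3]; return K[0,0]*q[0]/-q[2]+K[0,2],K[1,1]*-q[1]/-q[2]+K[1,2]
E
python3 - <<'E'
from h import *
grab('top','t0');grab('scene','s0')
print(env.state());print(env.get_calibration('top'),env.get_calibration('scene'))
E
```

```text
{'time_s': 0.1, 'qpos': array([ 7.11622120e+01,  1.83463982e+01,  8.96987840e+01,  1.44611990e-04,
        7.20454211e+01, -1.14630445e+00]), 'qvel': array([-0.01084433, -0.07748746, -0.17857629,  0.05366812,  0.03833241,
        0.02898268]), 'effort': array([ 5.25067790e-04, -4.13328910e+01, -2.32512152e+01,  7.29797711e-02,
        4.22465487e-02, -5.85135490e-05]), 'ee_pos': array([174.59212102, 547.37273864, 213.2244903 ]), 'ee_rot': array([ 178.76674392,   89.90939661, -108.92478433]), 'force': array([ 0.41915221, -0.02033003, -0.67261836]), 'torque': array([-0.04639332, -0.00217396,  0.03088489]), 'gripper_width': 91.00622897124761}
{'mtx': array([[459.36523567,   0.        , 317.84215867],
       [  0.        , 459.36523567, 241.28113814],
       [  0.        ,   0.        ,   1.        ]]), 'camera_from_world': array([[-2.61768236e-02, -9.99477988e-01,  1.89347564e-02,
         1.20616023e+00],
       [ 9.97056817e-01, -2.47386908e-02,  7.25651525e-02,
        -5.29023955e+02],
       [-7.20588516e-02,  2.07785531e-02,  9.97183922e-01,
        -1.44592400e+03],
       [ 0.00000000e+00,  0.00000000e+00,  0.00000000e+00,
         1.00000000e+00]])} {'mtx': array([[441.34273424,   0.        , 324.70501392],
       [  0.        , 441.34273424, 233.69570817],
       [  0.        ,   0.        ,   1.        ]]), 'camera_from_world': array([[-3.10055642e-01,  9.50463093e-01, -2.20319820e-02,
         1.81464078e+02],
       [-5.30981279e-01, -1.53898333e-01,  8.33291176e-01,
         2.13787890e+02],
       [ 7.88621823e-01,  2.70065201e-01,  5.52395155e-01,
        -1.59880293e+03],
       [ 0.00000000e+00,  0.00000000e+00,  0.00000000e+00,
         1.00000000e+00]])}
```

```bash
ls; ls pics
```

```text
h.py
pics
s0.npy
s0.png
t0.npy
t0.png
```

View pics/t0.png

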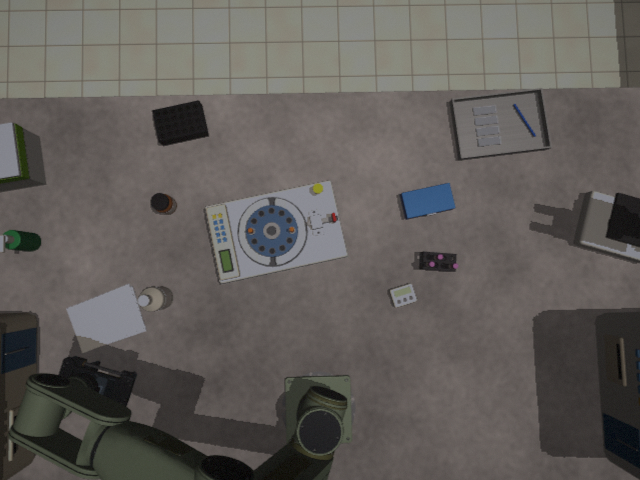

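View pics/s0.png

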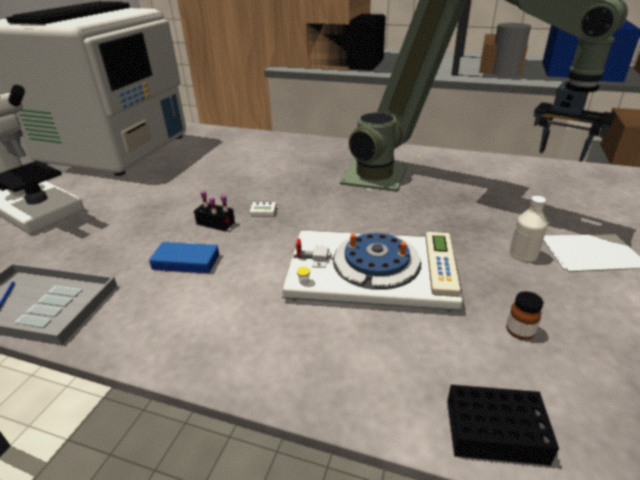

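The top view shows the unit at about (275,230), with its panel on the left and the red tab at (333,217). The slots are near (271,201) and (272,264), and the posts near (250,230) and (293,231). Next I'll enlarge it and measure.

```bash
python3 - <<'E'
from h import *
d=np.load('pics/t0.npy');im=cv2.imread('pics/t0.png')
cv2.imwrite('pics/t0c.png',cv2.resize(im[170:290,195:355],None,fx=5,fy=5,interpolation=cv2.INTER_CUBIC))
C=cloud('top',d);Z=C[...,2]
hsv=cv2.cvtColor(im,cv2.COLOR_BGR2HSV).astype(int);H,S,V=hsv[...,0],hsv[...,1],hsv[...,2]
roi=np.zeros(Z.shape,bool);roi[175:290,200:350]=1
# housing outline
top=roi&(Z>35)&(Z<58)&(S<60)
m=(roi&(Z>32)).astype(np.uint8)
n,l,st,_=cv2.connectedComponentsWithStats(m);k=1+np.argmax(st[1:,4])
pts=C[l==k][:,:2].astype(np.float32);print('rect',cv2.minAreaRect(pts))
blue=roi&(H>95)&(H<125)&(S>90)&(Z>65)
print('blue',blue.sum(),np.median(Z[blue]))
for name,mk in dict(orange=roi&(H>=4)&(H<18)&(S>130)&(V>90),red=roi&((H<4)|(H>172))&(S>130),yellow=roi&(H>22)&(H<34)&(S>130)).items():
    n,l,st,ce=cv2.connectedComponentsWithStats(mk.astype(np.uint8))
    for i in range(1,n):
        if st[i,4]>3:
            q=C[l==i];print(name,st[i],ce[i].round(1),np.median(q,0).round(1),q.max(0).round(1),q.min(0).round(1))
E
```

```text
rect ((547.826416015625, 118.86654663085938), (282.0656433105469, 409.98406982421875), 10.685588836669922)
blue 1172 76.36560239659309
orange [290 227   4   5  16] [291.5 229. ] [561.2  67.5 109.1] [567.4  72.2 113.6] [554.7  63.   77.4]
orange [248 228   5   5  17] [249.8 229.8] [561.5 191.7 110.6] [567.5 197.5 116.2] [554.7 186.4  85.4]
red [332 213   4   9  25] [333.6 216.8] [596.9 -61.7  90.2] [609.6 -56.   96.5] [584.7 -67.8  45.4]
yellow [313 184  10   9  68] [317.4 188.2] [688.9 -13.   78.4] [ 7.017e+02 -4.000e-01  8.840e+01] [675.7 -28.2  72.8]
yellow [213 215   3   3   9] [214. 216.] [610.8 306.4  69.4] [615.7 310.3  73. ] [608.1 302.8  58.5]
yellow [219 214   3   3   7] [219.7 215.1] [613.9 289.   68.9] [617.7 291.6  73.9] [610.5 284.7  64. ]
```

```bash
sleep 1; python3 - <<'E'
from h import *
im=cv2.imread('pics/s0.png')
cv2.imwrite('pics/s0c.png',cv2.resize(im[215:315,275:475],None,fx=4,fy=4,interpolation=cv2.INTER_CUBIC))
E
```

```text
(no output)
```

View pics/t0c.png

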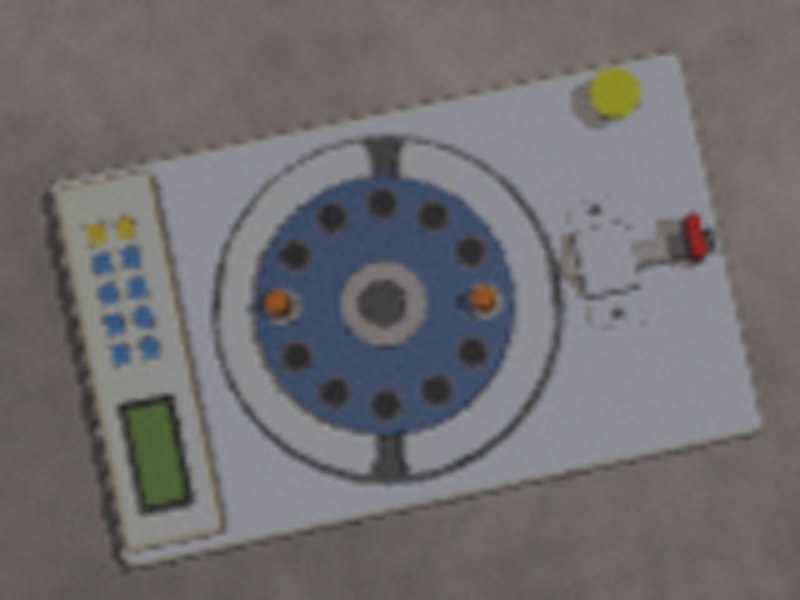

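View pics/s0c.png

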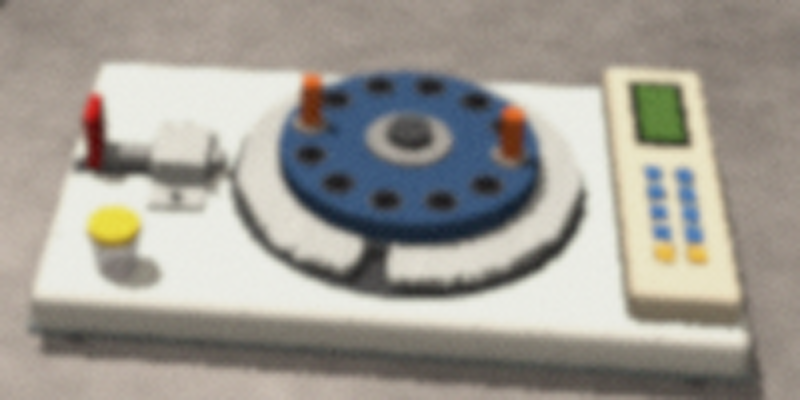

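```bash
python3 - <<'E'
from h import *
from scipy.spatial.transform import Rotation as Ro
d=np.load('pics/t0.npy');im=cv2.imread('pics/t0.png')
C=cloud('top',d);Z=C[...,2]
# back-project using known height planes instead of noisy depth
def onplane(u,v,z):
    a=world('top',np.array(float(u)),np.array(float(v)),np.array(1.));b=world('top',np.array(float(u)),np.array(float(v)),np.array(1000.))
    t=(z-a[2])/(b[2]-a[2]);return a+t*(b-a)
k=lambda u,v:(195+(u+.5)/5-.5,170+(v+.5)/5-.5)
P={'post-':(484,297,112),'post+':(278,301,112),'hub':(381,302,89),'slotfar':(386,137,60),'slotnear':(393,478,60),'tab':(697,237,93),
'c_fr':(679,55,45),'c_nr':(760,428,45),'c_fl':(52,185,69),'c_nl':(125,568,45),'guide':(605,260,68),'deckL':(255,305,78),'deckR':(515,302,78),'deckT':(384,175,78),'deckB':(386,433,78)}
W={n:onplane(*k(u,v),z)[:2] for n,(u,v,z) in P.items()}
for n in W: print(n,W[n].round(1))
c=(W['post-']+W['post+'])/2;print('c',c,(W['deckL']+W['deckR']+W['deckT']+W['deckB'])/4)
an=lambda a:np.degrees(np.arctan2(a[1],a[0]))
print('slots',an(W['slotfar']-c),an(W['slotnear']-c),np.linalg.norm(W['slotfar']-c),np.linalg.norm(W['slotnear']-c),'posts',an(W['post+']-W['post-']))
print('tab',an(W['tab']-c),np.linalg.norm(W['tab']-c),'guide',an(W['guide']-c),np.linalg.norm(W['guide']-c),'rightedge',an(W['c_fr']-W['c_nr']),np.linalg.norm(W['c_fr']-W['c_nr']),'near',an(W['c_nl']-W['c_nr']))
R=Ro.from_euler('xyz',env.state()['ee_rot'],degrees=True).as_matrix();print(R.round(3))
for n,u,v in(('wash',152,298),('jar',163,204),('cup',317,188)):
  w=C[v-3:v+4,u-3:u+4].reshape(-1,3);print(n,np.median(w,0).round(0))
E
```

```text
post- [560.9  67.7]
post+ [561.5 190.6]
hub [561.7 131.1]
slotfar [667.8 128.4]
slotnear [455.4 128.1]
tab [596.4 -61.8]
c_fr [718.5 -56.5]
c_nr [ 481.1 -100.6]
c_fl [641.1 333.8]
c_nl [404.3 296.2]
guide [586.5  -5.9]
deckL [562.8 208.9]
deckR [560.8  50.1]
deckT [641.2 128.7]
deckB [482.5 130.5]
c [561.23021293 129.14873576] [561.83932727 129.52932358]
slots -0.396057594548611 -179.44370729472814 106.5804566204177 105.79836679652367 posts 89.72648253122885
tab -79.5751204588573 194.1844131285352 guide -79.39178637432398 137.42688475383036 rightedge 10.515618033583435 241.4812059201487 near 100.95359179078794
[[-0.001 -0.953  0.304]
 [-0.001  0.304  0.953]
 [-1.     0.    -0.002]]
wash [368. 474. 133.]
jar [649. 457.  88.]
cup [690. -13.  79.]
```

Request:
send_rows(commands=[[[0,-0.2,-0.1,0,0,0],[0,-0.6,-0.3,0,0,0],[0,-1,-0.53,0,0,0],[0,-1,-0.53,0,0,0]]], jaw=1, force=20)

```text
time_s: 0.6
ee_pos: [255.9, 464.0, 214.0]
ee_rot: [-145.4, 89.9, -73.3]
force: [-0.9, 1.0, 0.7]
gripper_width: 54.2
```

Request:
send_rows(commands=[[[0,-0.5,-0.27,0,0,0],[0,-1,-0.53,0,0,0]]])

```text
time_s: 0.85
ee_pos: [333.6, 385.2, 213.9]
ee_rot: [-14.1, 90.0, 58.3]
force: [0.7, 0.1, 0.5]
gripper_width: 34.1
```

Request:
send_rows(commands=[[[0,-0.5,-0.27,0,0,0],[0,-1,-0.53,0,0,0]]])

```text
time_s: 1.1
ee_pos: [413.1, 303.9, 214.0]
ee_rot: [-2.9, 90.0, 69.4]
force: [0.5, 1.2, -0.1]
gripper_width: 14.0
```

Request:
send_rows(commands=[[[0,-0.5,-0.27,0,0,0],[0,-1,-0.53,0,0,0],[0,-1,-0.53,0,0,0],[0,-1,-0.53,0,0,0]]])

```text
time_s: 1.6
ee_pos: [490.9, 224.4, 213.7]
ee_rot: [84.8, 89.9, 157.0]
force: [-0.4, -0.4, -0.6]
gripper_width: 0.7
```

```bash
cat >> h.py <<'E'
from scipy.spatial.transform import Rotation as Ro
def plan(targets):
    """targets: list of (x,y,z,zangle_deg)"""
    s=env.state();R=Ro.from_euler('xyz',s['ee_rot'],degrees=True);p=s['ee_pos']
    print('t',s['time_s'],'pos',p.round(1),'zang',np.degrees(np.arctan2(*R.as_matrix()[[1,0],2])).round(2),'F',s['force'].round(1),'w',s['gripper_width'].round(1))
    for x,y,z,a in targets:
        a=np.radians(a);Z=np.array([np.cos(a),np.sin(a),0]);X=np.array([0,0,-1.]);T=Ro.from_matrix(np.stack([X,np.cross(Z,X),Z],1))
        print(np.r_[R.inv().apply(np.array([x,y,z])-p)/100,(R.inv()*T).as_rotvec()/2/np.pi].round(3).tolist())
E
python3 - <<'E'
from h import *
plan([(526.5,191.3,150,89.8),(526.5,191.3,92,89.8)])
E
```

```text
Traceback (most recent call last):
  File "h.py", line 19, in plan
    print('t',s['time_s'],'pos',p.round(1),'zang',np.degrees(np.arctan2(*R.as_matrix()[[1,0],2])).round(2),'F',s['force'].round(1),'w',s['gripper_width'].round(1))
                                                                                                                                       ^^^^^^^^^^^^^^^^^^^^^^^^
AttributeError: 'float' object has no attribute 'round'
```

```bash
sed -i "s/s\['gripper_width'\].round(1)/round(s['gripper_width'],1)/" h.py
python3 - <<'E'
from h import *
plan([(526.5,191.3,150,89.8),(526.5,191.3,92,89.8)])
E
```

```text
t 1.6 pos [490.9 224.4 213.7] zang 72.28 F [-0.4 -0.4 -0.6] w 0.7
[0.637, -0.44, -0.207, -0.049, 0.0, -0.0]
[1.217, -0.441, -0.208, -0.049, 0.0, -0.0]
```

Request:
send_rows(commands=[[[0.1,-0.22,-0.1,-0.025,0,0],[0.4,-0.44,-0.207,-0.049,0,0],[0.7,-0.44,-0.207,-0.049,0,0],[0.9,-0.44,-0.207,-0.049,0,0],[0.9,-0.44,-0.207,-0.049,0,0]]])

```text
time_s: 2.22
ee_pos: [525.0, 192.2, 122.6]
ee_rot: [102.9, 89.8, -167.0]
force: [-0.4, -0.3, 0.5]
gripper_width: 0.7
```

```bash
python3 - <<'E'
from h import *
plan([(526.5,191.3,92,89.8)])
grab('scene','s1');grab('top','t1')
im=cv2.imread('pics/s1.png');a=cv2.resize(im[190:310,275:475],None,fx=4,fy=4,interpolation=cv2.INTER_CUBIC);cv2.imwrite('pics/s1c.png',a)
E
```

```text
t 2.225 pos [525.  192.2 122.6] zang 90.07 F [-0.4 -0.3  0.5] w 0.7
[0.306, -0.016, -0.008, 0.001, -0.0, -0.001]
```

View pics/s1c.png

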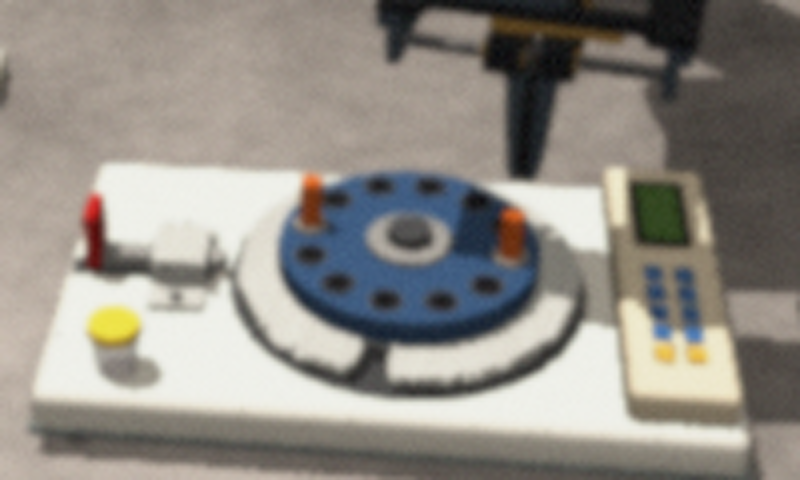

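The shut fingers at crop (525,165) hang behind the right-hand post at (511,235) and are clear of it. Next I lower them and plan the arc.

Request:
send_rows(commands=[[[0.15,-0.01,0,0,0,0],[0.3,-0.016,0,0,0,0],[0.3,-0.016,0,0,0,0]]])

```text
time_s: 2.7
ee_pos: [527.5, 190.8, 92.3]
ee_rot: [107.3, 89.8, -162.7]
force: [-0.0, 0.3, 0.2]
gripper_width: 0.7
```

```bash
cat >> h.py <<'E'
c=np.array([561.5,129.3])
def arc(th,off=23.,z=92,r=62):
    t=np.radians(th);q=c+r*np.array([np.cos(t),np.sin(t)])+off*np.array([-np.sin(t),np.cos(t)]);return (*q,z,th)
E
python3 - <<'E'
from h import *
plan([arc(89.8,31),arc(89.8,27),arc(89.8,24),arc(89.8,22)]+[arc(t) for t in np.arange(88,52,-2.5)])
E
```

```text
t 2.7 pos [527.5 190.8  92.3] zang 89.94 F [-0.   0.3  0.2] w 0.7
[0.003, -0.032, 0.006, 0.0, -0.0, -0.001]
[0.003, -0.072, 0.006, 0.0, -0.0, -0.001]
[0.003, -0.102, 0.006, 0.0, -0.0, -0.001]
[0.003, -0.122, 0.006, 0.0, -0.0, -0.001]
[0.002, -0.132, 0.013, 0.005, -0.0, -0.001]
[0.002, -0.159, 0.021, 0.012, -0.0, -0.001]
[0.002, -0.187, 0.029, 0.019, -0.0, -0.001]
[0.002, -0.215, 0.035, 0.026, -0.0, -0.001]
[0.002, -0.244, 0.04, 0.033, -0.0, -0.001]
[0.002, -0.272, 0.043, 0.04, -0.0, -0.001]
[0.002, -0.301, 0.046, 0.047, -0.0, -0.0]
[0.002, -0.33, 0.047, 0.054, -0.0, -0.0]
[0.002, -0.359, 0.046, 0.061, -0.0, -0.0]
[0.002, -0.388, 0.045, 0.068, -0.0, -0.0]
[0.001, -0.416, 0.042, 0.075, -0.0, -0.0]
[0.001, -0.445, 0.038, 0.082, -0.0, -0.0]
[0.001, -0.473, 0.033, 0.089, -0.0, -0.0]
[0.001, -0.501, 0.027, 0.096, -0.0, -0.0]
[0.001, -0.529, 0.019, 0.103, -0.0, -0.0]
```

Request:
send_rows(commands=[[[0,-0.03,0.006,0,0,0],[0,-0.07,0.006,0,0,0],[0,-0.1,0.006,0,0,0],[0,-0.12,0.008,0,0,0],[0,-0.132,0.013,0.005,0,0],[0,-0.159,0.021,0.012,0,0],[0,-0.187,0.029,0.019,0,0],[0,-0.215,0.035,0.026,0,0],[0,-0.244,0.04,0.033,0,0],[0,-0.272,0.043,0.04,0,0],[0,-0.301,0.046,0.047,0,0]]])

```text
time_s: 4.08
ee_pos: [558.5, 195.6, 93.9]
ee_rot: [131.1, 90.0, -156.0]
force: [-2.3, -0.1, 1.2]
gripper_width: 0.3
```

```bash
cat >> h.py <<'E'
def crop(tag):
    for n,sl in (('top',np.s_[170:290,195:355]),('scene',np.s_[190:310,275:475])):
        grab(n,tag+n);im=cv2.imread(f'pics/{tag}{n}.png')[sl];cv2.imwrite(f'pics/{tag}{n}c.png',cv2.resize(im,None,fx=4,fy=4,interpolation=cv2.INTER_CUBIC))
E
python3 - <<'E'
from h import *
plan([]);crop('a')
a=cv2.imread('pics/atopc.png');b=cv2.imread('pics/ascenec.png')
E
```

```text
t 4.075 pos [558.5 195.6  93.9] zang 72.89 F [-2.3 -0.1  1.2] w 0.3
```

View pics/ascenec.png

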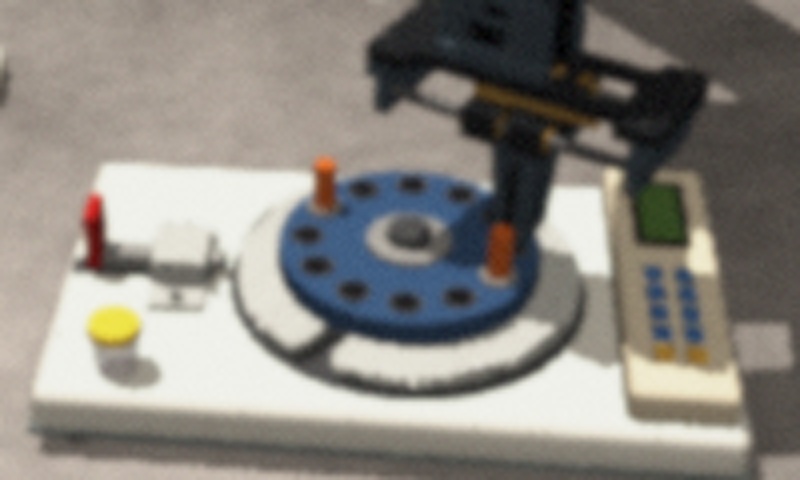

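View pics/atopc.png

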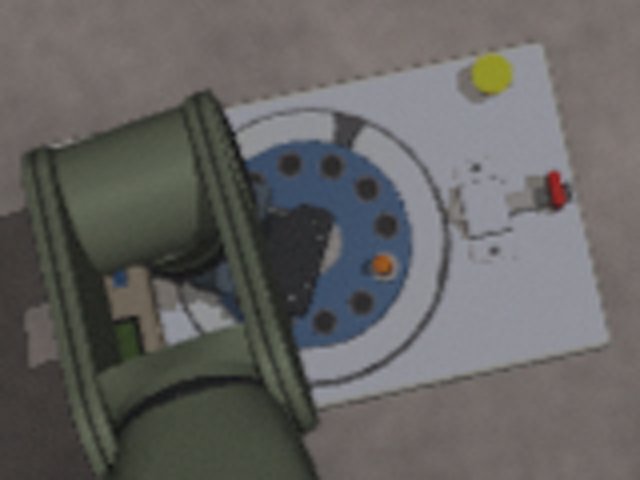

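The carousel is turning under a push of about 2.3 N. In the top crop the far slot has moved to (347,128) and the free post is at (382,265). I'll continue the arc.

```bash
cat >> h.py <<'E'
def onplane(u,v,z):
    a=world('top',np.array(float(u)),np.array(float(v)),np.array(1.));b=world('top',np.array(float(u)),np.array(float(v)),np.array(1000.))
    t=(z-a[2])/(b[2]-a[2]);return (a+t*(b-a))[:2]
def posts(tag):
    im=cv2.imread(f'pics/{tag}.png');hsv=cv2.cvtColor(im,cv2.COLOR_BGR2HSV).astype(int);H,S,V=hsv[...,0],hsv[...,1],hsv[...,2]
    m=(H>=4)&(H<18)&(S>120)&(V>70);m[:175]=0;m[290:]=0;m[:,:230]=0;m[:,312:]=0
    n,l,st,ce=cv2.connectedComponentsWithStats(m.astype(np.uint8))
    for i in range(1,n):
        if st[i,4]>4:
            w=onplane(*ce[i],110)-c;print('post',st[i,4],'r',np.hypot(*w).round(1),'ang',np.degrees(np.arctan2(w[1],w[0])).round(2))
E
python3 - <<'E'
from h import *
posts('t0');posts('atop')
th=np.arange(71,22,-2.5);print(th);plan([arc(t,23,92) for t in th])
E
```

```text
post 18 r 61.0 ang -90.17
post 19 r 62.1 ang 90.33
post 16 r 61.0 ang -109.13
[71.  68.5 66.  63.5 61.  58.5 56.  53.5 51.  48.5 46.  43.5 41.  38.5
 36.  33.5 31.  28.5 26.  23.5]
t 4.175 pos [558.9 195.6  93.9] zang 72.99 F [-1.  -0.8  0.2] w 0.7
[0.019, -0.01, 0.002, 0.006, -0.0, 0.0]
[0.019, -0.038, 0.01, 0.012, -0.0, 0.0]
[0.019, -0.066, 0.017, 0.019, -0.0, 0.0]
[0.019, -0.094, 0.023, 0.026, -0.0, 0.0]
[0.019, -0.123, 0.028, 0.033, -0.0, 0.0]
[0.019, -0.151, 0.032, 0.04, -0.0, 0.0]
[0.019, -0.18, 0.034, 0.047, -0.0, 0.0]
[0.019, -0.209, 0.035, 0.054, -0.0, 0.0]
[0.019, -0.238, 0.035, 0.061, -0.0, 0.0]
[0.019, -0.266, 0.033, 0.068, -0.0, 0.0]
[0.019, -0.295, 0.031, 0.075, -0.0, 0.0]
[0.019, -0.324, 0.027, 0.082, -0.0, 0.0]
[0.019, -0.352, 0.022, 0.089, -0.0, 0.0]
[0.019, -0.38, 0.015, 0.096, -0.0, 0.0]
[0.019, -0.408, 0.008, 0.103, -0.0, 0.0]
[0.019, -0.436, -0.001, 0.11, -0.0, 0.0]
[0.019, -0.463, -0.011, 0.117, -0.0, 0.0]
[0.019, -0.489, -0.023, 0.124, -0.0, 0.0]
[0.019, -0.515, -0.035, 0.131, -0.0, 0.0]
[0.019, -0.541, -0.048, 0.137, -0.0, 0.0]
```

Request:
send_rows(commands=[[[0,-0.01,0.002,0.006,0,0],[0.01,-0.038,0.01,0.012,0,0],[0.01,-0.066,0.017,0.019,0,0],[0.01,-0.094,0.023,0.026,0,0],[0.01,-0.123,0.028,0.033,0,0],[0.01,-0.151,0.032,0.04,0,0],[0.01,-0.18,0.034,0.047,0,0],[0.01,-0.209,0.035,0.054,0,0],[0.01,-0.238,0.035,0.061,0,0],[0.01,-0.266,0.033,0.068,0,0],[0.01,-0.295,0.031,0.075,0,0],[0.01,-0.324,0.027,0.082,0,0],[0.01,-0.352,0.022,0.089,0,0],[0.01,-0.38,0.015,0.096,0,0],[0.01,-0.408,0.008,0.103,0,0],[0.01,-0.436,-0.001,0.11,0,0],[0.01,-0.463,-0.011,0.117,0,0],[0.01,-0.489,-0.023,0.124,0,0],[0.01,-0.515,-0.035,0.131,0,0]]])

```text
time_s: 6.55
ee_pos: [606.8, 177.4, 92.9]
ee_rot: [142.7, 90.0, 168.4]
force: [-2.9, 0.9, 2.3]
gripper_width: 0.6
```

```bash
python3 - <<'E'
from h import *
crop('b');posts('btop')
th=np.arange(26,8,-2);print(th);plan([arc(t,23,92) for t in th])
E
```

```text
post 17 r 61.9 ang -155.41
[26 24 22 20 18 16 14 12 10]
t 6.65 pos [607.  177.1  92.8] zang 25.81 F [-1.5  0.2  0.7] w 0.6
[0.008, -0.0, 0.001, -0.001, -0.0, 0.0]
[0.008, -0.022, 0.009, 0.005, -0.0, 0.0]
[0.008, -0.044, 0.016, 0.011, -0.0, 0.0]
[0.008, -0.066, 0.022, 0.016, -0.0, 0.0]
[0.008, -0.089, 0.027, 0.022, -0.0, 0.0]
[0.008, -0.111, 0.032, 0.027, -0.0, 0.0]
[0.008, -0.134, 0.036, 0.033, -0.0, 0.0]
[0.008, -0.157, 0.039, 0.038, -0.0, 0.0]
[0.008, -0.18, 0.041, 0.044, -0.0, 0.0]
```

View pics/btopc.png

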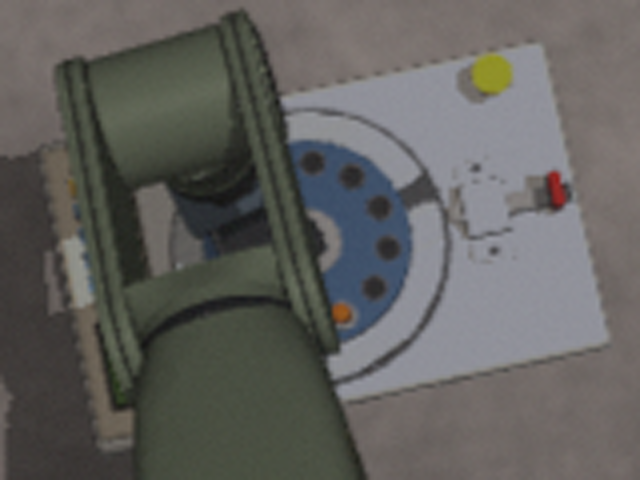

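View pics/bscenec.png

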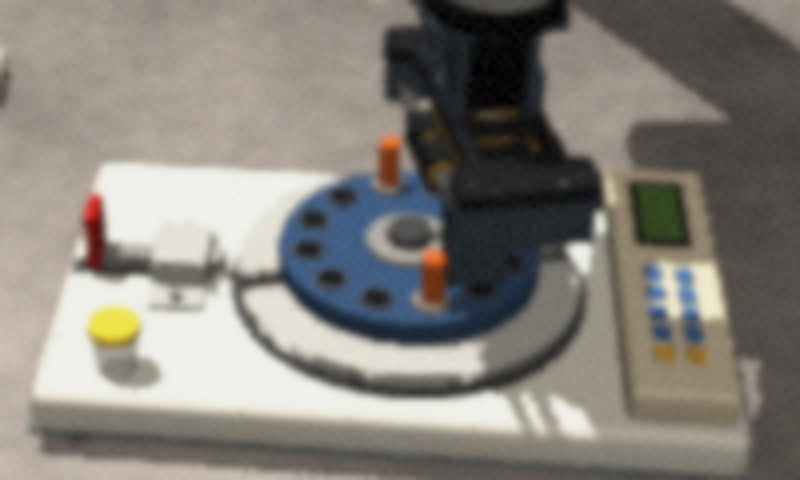

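The slot is now at top crop (420,188), about 14° short of the bolt line. I'll turn 12° and then check.

Request:
send_rows(commands=[[[0,-0.01,0.004,0.002,0,0],[0,-0.033,0.012,0.008,0,0],[0,-0.055,0.019,0.013,0,0],[0,-0.078,0.025,0.019,0,0],[0,-0.1,0.03,0.025,0,0],[0,-0.122,0.034,0.03,0,0],[0,-0.138,0.036,0.034,0,0],[0,-0.138,0.036,0.034,0,0]]])

```text
time_s: 7.65
ee_pos: [616.2, 166.3, 92.9]
ee_rot: [-133.4, 90.0, -119.8]
force: [-4.1, 0.3, 0.4]
gripper_width: 0.4
```

```bash
python3 - <<'E'
from h import *
crop('c');posts('ctop')
th=np.arange(14,9,-1);print(th);plan([arc(t,23,92) for t in th])
im=cv2.imread('pics/ctop.png')[190:260,270:350];cv2.imwrite('pics/cz.png',cv2.resize(im,None,fx=8,fy=8,interpolation=cv2.INTER_CUBIC))
E
```

```text
[14 13 12 11 10]
t 7.75 pos [616.4 166.4  92.9] zang 13.63 F [-2.4  1.   0.1] w 0.6
[0.009, 0.002, -0.002, -0.001, 0.0, 0.0]
[0.009, -0.008, 0.002, 0.002, 0.0, 0.0]
[0.009, -0.019, 0.006, 0.005, 0.0, 0.0]
[0.009, -0.03, 0.009, 0.007, 0.0, 0.0]
[0.009, -0.041, 0.013, 0.01, 0.0, 0.0]
```

View pics/cz.png

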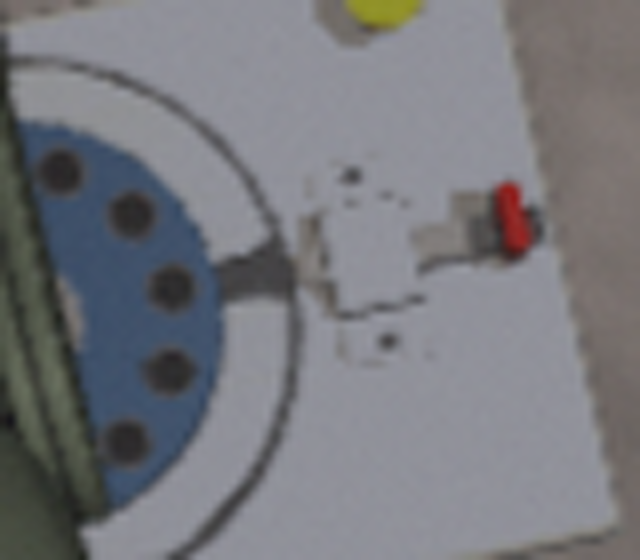

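```bash
python3 - <<'E'
from h import *
k=lambda u,v:(270+(u+.5)/8-.5,190+(v+.5)/8-.5)
for n,u,v,z in(('mouth',286,265,60),('root',225,281,60),('corner1',278,236,60),('corner2',294,296,60),('tab',514,219,93),('screw1',350,176,50),('screw2',388,342,50)):
    w=onplane(*k(u,v),z)-c;print(n,(w+c).round(1),np.hypot(*w).round(1),np.degrees(np.arctan2(w[1],w[0])).round(2))
w=(onplane(*k(350,176),50)+onplane(*k(388,342),50))/2-c;print(np.degrees(np.arctan2(w[1],w[0])))
E
```

```text
mouth [584.8  26. ] 105.9 -77.28
root [579.1  49.8] 81.4 -77.48
corner1 [596.2  28.8] 106.3 -70.93
corner2 [572.6  23.2] 106.7 -84.0
tab [596.6 -61.3] 193.8 -79.57
screw1 [6.204e+02 1.000e-01] 142.0 -65.48
screw2 [554.7 -13.1] 142.5 -92.72
-79.12204661619745
```

Request:
send_rows(commands=[[[0,-0.01,0.003,0.003,0,0],[0,-0.02,0.007,0.0055,0,0],[0,-0.02,0.007,0.0055,0,0]]])

```text
time_s: 8.12
ee_pos: [617.5, 164.7, 92.9]
ee_rot: [3.0, 90.0, 14.6]
force: [-2.5, 0.8, -0.6]
gripper_width: 0.5
```

```bash
python3 - <<'E'
from h import *
crop('d');plan([])
im=cv2.imread('pics/dtop.png')[190:260,270:350];cv2.imwrite('pics/dz.png',cv2.resize(im,None,fx=8,fy=8,interpolation=cv2.INTER_CUBIC))
E
```

```text
t 8.225 pos [617.5 164.7  92.9] zang 11.65 F [-1.9  0.9 -1.1] w 0.6
```

View pics/dz.png

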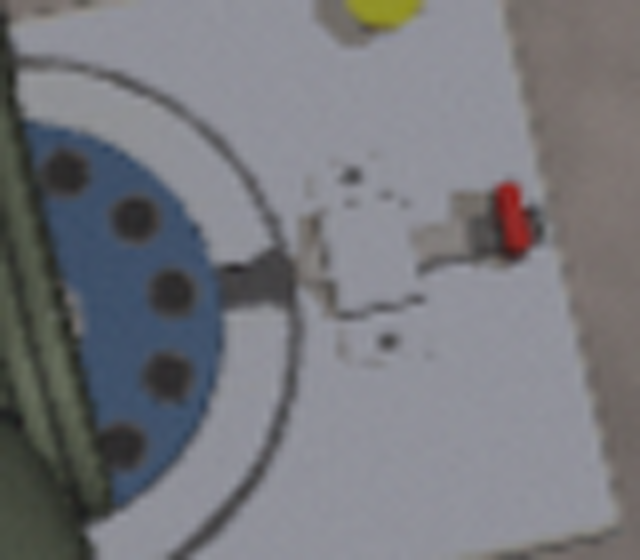

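The slot mouth is now at crop (289,274), about -79.2° against the bolt line at -79.5°, so it is aligned. I'll back off, rise and travel to the tab.

Request:
send_rows(commands=[[[0,0.05,0,0,0,0],[0,0.15,0,0,0,0],[-0.2,0.15,0,0,0,0],[-0.6,0.15,0,0,0,0],[-0.8,0.15,0,0,0,0]]])

```text
time_s: 8.85
ee_pos: [615.7, 180.4, 175.6]
ee_rot: [0.8, 89.7, 12.5]
force: [0.1, 1.0, -0.1]
gripper_width: 0.7
```

Request:
send_rows(commands=[[[0,-0.2,0,0,0,0],[0,-0.6,0,0,0,0],[0,-1,0,0,0,0]]])

```text
time_s: 9.22
ee_pos: [634.3, 79.5, 171.5]
ee_rot: [-160.8, 89.9, -149.2]
force: [0.6, -0.5, -0.6]
gripper_width: 0.9
```

Request:
send_rows(commands=[[[0,-0.4,0,0,0,0],[0,-0.8,0,0,0,0],[0,-1,0,0,0,0],[0,-1,0,0,0,0]]])

```text
time_s: 9.72
ee_pos: [654.5, -17.7, 172.0]
ee_rot: [153.0, 89.9, 164.6]
force: [-0.2, 0.4, 0.3]
gripper_width: 0.9
```

```bash
cat >> h.py <<'E'
def bl(r,z=66):
    a=np.radians(-79.5);return (c[0]+r*np.cos(a),c[1]+r*np.sin(a),z,10.5)
E
python3 - <<'E'
from h import *
print(bl(228));plan([bl(228,160),bl(228,80)])
E
```

```text
(np.float64(603.0496998122096), np.float64(-94.88211892458165), 66, 10.5)
t 9.725 pos [654.5 -17.7 172. ] zang 11.52 F [-0.2  0.4  0.3] w 0.9
[0.12, -0.654, -0.658, 0.003, -0.0, -0.0]
[0.92, -0.654, -0.657, 0.003, -0.0, -0.0]
```

Request:
send_rows(commands=[[[0,-0.3,-0.3,0.003,0,0],[0.1,-0.654,-0.657,0.003,0,0],[0.3,-0.654,-0.657,0.003,0,0],[0.7,-0.654,-0.657,0.003,0,0],[0.85,-0.654,-0.657,0.003,0,0],[0.85,-0.654,-0.657,0.003,0,0]]])

```text
time_s: 10.48
ee_pos: [603.1, -92.7, 87.1]
ee_rot: [150.5, 89.9, 161.2]
force: [-0.7, -1.2, 0.1]
gripper_width: 0.3
```

```bash
python3 - <<'E'
from h import *
crop('e');plan([bl(228,66),bl(216,66)])
im=cv2.imread('pics/etop.png')[170:260,270:370];cv2.imwrite('pics/ez.png',cv2.resize(im,None,fx=6,fy=6,interpolation=cv2.INTER_CUBIC))
E
```

```text
t 10.575 pos [604.6 -93.3  89. ] zang 10.61 F [0.7 0.8 0.2] w 0.3
[0.23, -0.013, -0.019, 0.0, 0.0, 0.0]
[0.23, 0.107, -0.018, 0.0, 0.0, 0.0]
```

View pics/escenec.png

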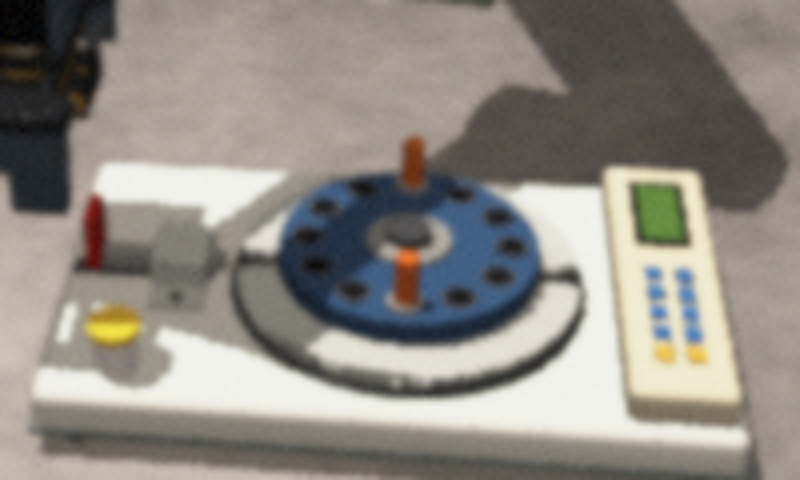

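View pics/ez.png

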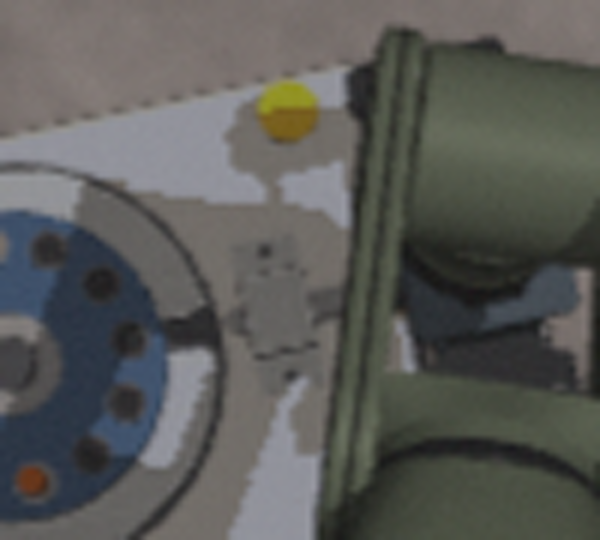

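The fingers at scene crop (40,200) are behind the tab at (93,235) and clear of it. Both slots lie on the bolt line. Next I lower them and push.

Request:
send_rows(commands=[[[0.1,-0.01,-0.01,0,0,0],[0.22,-0.01,-0.018,0,0,0],[0.22,0.02,-0.018,0,0,0],[0.22,0.05,-0.018,0,0,0],[0.22,0.08,-0.018,0,0,0],[0.22,0.1,-0.018,0,0,0],[0.22,0.12,-0.018,0,0,0],[0.22,0.14,-0.018,0,0,0],[0.22,0.16,-0.018,0,0,0]]])

```text
time_s: 11.7
ee_pos: [599.1, -78.5, 66.2]
ee_rot: [-39.1, 90.0, -28.6]
force: [0.3, -2.5, 2.4]
gripper_width: 0.4
```

```bash
python3 - <<'E'
from h import *
plan([bl(r,66) for r in (210,205,200,195,190,185,183)])
s=env.state();w=s['ee_pos'][:2]-c;print(np.hypot(*w),np.degrees(np.arctan2(w[1],w[0])))
E
```

```text
t 11.7 pos [599.1 -78.5  66.2] zang 10.57 F [ 0.3 -2.5  2.4] w 0.4
[0.002, 0.012, 0.009, 0.0, 0.0, 0.0]
[0.002, 0.062, 0.009, 0.0, 0.0, 0.0]
[0.002, 0.112, 0.009, 0.0, 0.0, 0.0]
[0.002, 0.162, 0.009, 0.0, 0.0, 0.0]
[0.002, 0.212, 0.009, 0.0, 0.0, 0.0]
[0.002, 0.262, 0.009, 0.0, 0.0, 0.0]
[0.002, 0.282, 0.009, 0.0, 0.0, 0.0]
211.2064819688785 -79.74199109728595
```

Contact at -2.5 N, which is the expected bolt friction. Continuing.

Request:
send_rows(commands=[[[0,0.02,0.004,0,0,0],[0,0.04,0.008,0,0,0],[0,0.06,0.008,0,0,0],[0,0.08,0.008,0,0,0],[0,0.1,0.008,0,0,0],[0,0.12,0.008,0,0,0]]])

```text
time_s: 12.45
ee_pos: [597.2, -66.3, 65.8]
ee_rot: [158.6, 90.0, 169.2]
force: [-0.9, -2.3, 0.5]
gripper_width: 0.4
```

Request:
send_rows(commands=[[[0,0.02,0,0,0,0],[0,0.04,0,0,0,0],[0,0.06,0,0,0,0],[0,0.08,0,0,0,0],[0,0.1,0,0,0,0],[0,0.12,0,0,0,0]]])

```text
time_s: 13.2
ee_pos: [595.2, -54.5, 65.9]
ee_rot: [102.7, 90.0, 113.3]
force: [-0.6, -3.3, -1.3]
gripper_width: 0.5
```

```bash
python3 - <<'E'
from h import *
plan([bl(183,66)])
s=env.state();w=s['ee_pos'][:2]-c;print(np.hypot(*w),np.degrees(np.arctan2(w[1],w[0])))
E
```

```text
t 13.2 pos [595.2 -54.5  65.9] zang 10.56 F [-0.6 -3.3 -1.3] w 0.5
[-0.001, 0.038, 0.003, 0.0, -0.0, -0.0]
186.84069243794744 -79.60065761180036
```

Request:
send_rows(commands=[[[0,0.01,0,0,0,0],[0,0.02,0,0,0,0],[0,0.03,0,0,0,0]]])

```text
time_s: 13.58
ee_pos: [594.7, -51.6, 65.9]
ee_rot: [99.2, 90.0, 109.8]
force: [-1.0, -1.5, -0.7]
gripper_width: 0.7
```

Request:
send_rows(commands=[[[0,0.01,0,0,0,0],[0,0.02,0,0,0,0]]])

```text
time_s: 13.82
ee_pos: [594.7, -51.2, 66.0]
ee_rot: [-84.8, 89.8, -74.1]
force: [-0.1, -9.0, -1.9]
gripper_width: 0.6
```

The force rose to 9 N at r≈183 mm, where 183 is expected for fully home. One small hold to confirm it is seated.

Request:
send_rows(commands=[[[0,0.005,0,0,0,0],[0,0.005,0,0,0,0],[0,0.005,0,0,0,0]]])

```text
time_s: 14.2
ee_pos: [594.7, -51.2, 66.0]
ee_rot: [-84.1, 89.8, -73.5]
force: [0.4, -8.8, -2.0]
gripper_width: 0.6
```

Request:
send_rows(commands=[[[0,-0.03,0,0,0,0],[0,-0.1,0,0,0,0],[0,-0.4,0,0,0,0],[0,-0.7,0,0,0,0],[-0.4,-0.8,0,0,0,0],[-0.9,-0.8,0,0,0,0]]])

```text
time_s: 14.95
ee_pos: [608.6, -128.5, 155.8]
ee_rot: [135.9, 89.9, 146.3]
force: [1.1, -0.5, -0.1]
gripper_width: 0.3
```

Request:
send_rows(commands=[[[-0.2,-0.5,-0.3,0,0,0],[-0.5,-1,-0.6,0,0,0],[-0.6,-1,-1,0,0,0],[-0.6,-1,-1,0,0,0]]])

```text
time_s: 15.45
ee_pos: [527.6, -245.6, 217.6]
ee_rot: [-18.4, 89.9, -8.0]
force: [1.0, 0.0, -0.3]
gripper_width: 0.4
```

```bash
python3 - <<'E'
from h import *
crop('f');plan([])
im=cv2.imread('pics/ftop.png')[170:290,195:355];cv2.imwrite('pics/fz.png',cv2.resize(im,None,fx=5,fy=5,interpolation=cv2.INTER_CUBIC))
E
```

```text
t 15.55 pos [ 529.3 -244.4  216.2] zang 10.53 F [1.6 0.  0.2] w 0.7
```

View pics/fscenec.png

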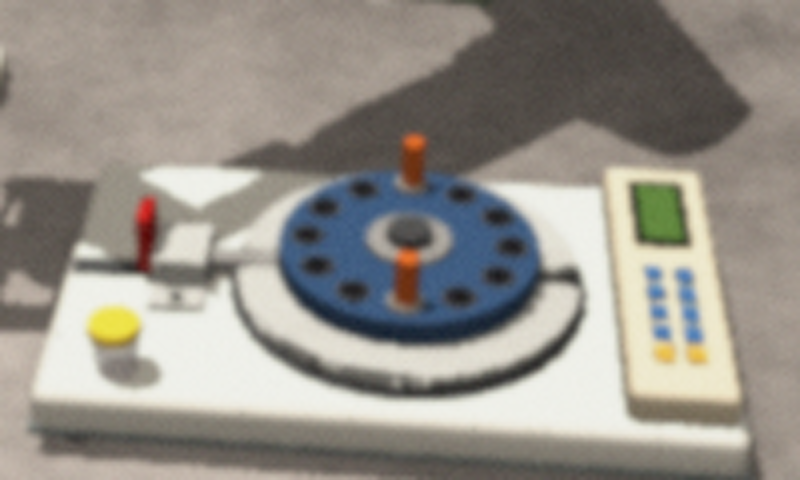

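View pics/fz.png

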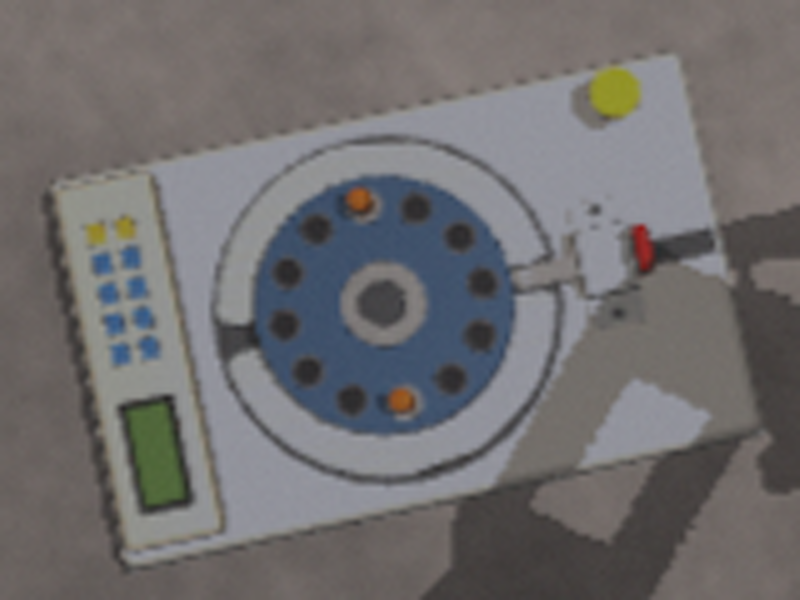

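The pictures show the bolt in the slot at top crop (535,275) and the tab against the guide at (642,248). The cup at (615,92) has not moved, and the arm is clear.

```bash
python3 -c "
from h import *
print(env.job_done())"
```

```text
the job is handed in; nothing more can be done
None
```

The carousel is locked. I pushed it about 79° clockwise by one orange post until a slot faced the bolt, then pushed the red tab in until the bolt was fully home.

- **Turning the carousel:** the force stayed at about 2–4 N. The last measured slot angle was about -79.2°, against -79.5° for the bolt line.
- **Pushing the bolt:** it took 2–3 N, then rose to about 9 N where it stopped. The fingertips were then about 183 mm from the carousel axis, which is where they should be with the bolt fully home.
- **Final pictures:** the bolt is inside the slot and the tab is against the guide. The sample cup is where it was at the start, and the arm was clear. I did not measure the other bystanders again, but no unexpected contact force showed up.
- **Time:** I handed the job in at about 15.6 s. No check failed or disagreed.

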